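# Swap the crates on the spring scale

### The arm

A 7-joint arm with a two-finger parallel gripper is mounted at the origin on the work surface. World frame = base frame: x ahead of the robot, y to its left, z up, the work surface at z = 0. Lengths are in m, angles in rad, forces in N, time in s.
With the tool pointing down it reaches from about 0.4 to 0.85 m from the base axis. Payload 4.5 kg.
Tool frame: the origin (TCP) lies at the very end of the fingers, on their centre line; the grasp point (between the pads) lies r.pinch_z behind it (r.pinch_z is the distance from the TCP to the grasp point, in m); z points along the fingers, y is the direction in which the jaws open and shut (so a half turn about z gives the same grasp; the last joint's range is limited). The gripper opens to 88 mm and grips with 3 to 60 N. Pads are 18 mm wide; open, the fingers measure 123 mm over their backs; the gripper's body (75 mm by 187 mm) begins 45 mm behind the grasp point.
Start: joints at [-1.24, 0.689, -0.195, 1.565, 0.157, 0.902, -0.215], TCP at [0.183, 0.598, 0.239] pointing down, gripper open.
Joint ranges: [-3.01, 3.01], [-0.46, 2.08], [-1.47, 1.51], [0.13, 2.56], [-1, 4.14], [0.04, 2.09], [-2.66, 2.66]. Speed limits (rad/s): [2.57, 2.57, 3.14, 3.14, 3.14, 3.14, 3.14].

### API

Orientations are given as a unit quaternion [w, x, y, z].
In Python, from workcell import r gives the robot as it stands.
- The arm moves only by the tool carry_out, never from a script. Its argument "increments" is a list that holds one entry, the list of rows, each a list of 5 numbers: the opening, from -1 (shut) to 1 (fully open), then the shift along the tool's x, y, z normalised to -1 to 1, where 1 is 0.04 m, then the turn about the tool's z normalised to -1 to 1, where 1 is 8 degrees. In form: [[[jaw, x, y, z, spin], ...]]. A call has 1 to 12 rows; each row shifts and turns the pose as measured when the row begins, along the tool's axes as they then stand; what a row does not reach is not made up. A row lasts 1/10 s, in which the tool goes at most 50 mm and 8.59 degrees, less where a joint would pass 70% of its speed; a pose out of reach is approached as far as the arm can. A call with a number of a shift or a turn outside -1 to 1 is refused whole. A call with a gripper value outside its range is refused whole. The fingers move at their own pace and stop on an object; the grip force is fixed at half the most. Time passes only in rows, so rows that do not move let the fingers close. It gives the time, the measured TCP pose, the force and the opening at its end, in the units of the state.
- r.read_state(): the state, without advancing time (a new reading comes with each control period).
- r.grab_frame(name): name is "scene" or "top"; returns a dict with "image" (400x640x3 uint8, red, green, blue), "vertical_fov" (degrees; the focal length in pixels is half the picture's height over the tangent of half this angle, whatever the lens; pixels are square), "cx", "cy" (the principal point, pixels), "eye" and "attitude" of the camera in the world. Camera axes: x right, y down, z forward; pixel columns grow to the right and rows downward; lengths in m; the calibration is good to about 2 mm. A picture is of the moment at which its call begins. There is no depth.
- r.close_job(): hands the job in, once; it reports no verdict.
The state is a dict: "time": time; "joint_pos": joint angles; "qd": joint speeds; "joint_torque": joint torques, N m; "tool_pos": TCP position; "tool_rot": TCP orientation; "force": force on the tool from outside, world axes, zero at the start; "moment": the same for the moment, N m; "width": finger opening in m.
Only numpy, scipy, OpenCV 4.12 (cv2) and the standard library are available. Lean on these libraries where they do the work, as an engineer would, in place of code of your own. Each camera call takes 0.05 s, during which the arm holds its last target. There are 200 camera calls.

### The job

Take the yellow crate off the spring scale's hook without letting the hook snap up, and set it down upright in the middle of the green board, letting go only once it stands there. Then hang the blue crate by its cross bar on the hook and let it down slowly, so that the pointer never jerks or bounces and the crate never knocks hard against the scale; leave it hanging there, still, with the pointer settled. Keep both crates upright and leave the other things on the bench where they are.

Things in the scene. Friction and masses are not known exactly. Their poses are not given: they have to be found in the camera images.
- scale: Sprung hook scale fixed to the table: dark post 30 x 36 mm, 278 mm tall; grey base plate 150 mm wide, 12 thick, from 150 mm before to 60 mm behind the post axis; white graduated strip on the post's +y side (out to 95 mm, 155 to 273 mm high). Origin: on the table at the post axis, z up. The hook sticks out along this body's -x.
- beam (a joint): Scale reading, m: how far hook, carriage and red pointer have slid down the post. 0 = empty (top stop), 0.08 = bottom stop. The spring takes about 0.3 N before it moves, then 150 N/m; lightly damped: it bobs if a load is let go suddenly, snaps up if one is taken off suddenly.
- hook_seat (a point): Lowest point of the hook's upper side, where a bar hangs: 120 mm from the post axis along the scale's -x, 215 mm above the table less the reading. Hook: 10 mm round steel; from the seat it rises to a free tip 22 mm farther out (top 22 mm above seat, outer end 27 mm from it), and backwards rises 14 mm and runs to the carriage, 95 mm behind the seat. Axes as the scale's.
- yellow_crate: Yellow plastic crate of copper pipe, 0.6 kg, hung on the scale at the start, its x along the scale's x: 150 mm along its y, 110 along its x, 60 tall, scrap fixed inside below the rim. A rigid steel frame of 8 mm bar stands over it in the plane x = 0 (see the bar point). A wooden grip block tops it: 32 mm along x, 50 along y, 165 to 210 mm above the underside. Origin: centre of the underside, z up.
- blue_crate: Blue plastic crate of valves, 0.4 to 0.8 kg, standing on the table at the start: 150 mm along its y, 110 along its x, 60 tall, scrap fixed inside below the rim. A rigid steel frame of 8 mm bar stands over it in the plane x = 0 (see the bar point). A wooden grip block tops it: 32 mm along x, 50 along y, 165 to 210 mm above the underside. Origin: centre of the underside, z up.
- yellow_crate_bar (a point): Underside of the middle of the yellow crate's cross bar, 131 mm above the crate's underside. The bar runs along the crate's y and droops 13 mm to uprights at y = +-66 mm. The hook, pointing along the crate's x (either way), enters the window under the bar and above the rim (60 mm high). Hung, this point is about 3 mm above hook_seat. A steel web joins bar and grip block.
- blue_crate_bar (a point): The same point on the blue crate, whose frame is identical: underside of the middle of its cross bar, 131 mm above the crate's underside.
- mat: Green board 200 (x) x 240 (y) x 6 mm fixed flat on the table, the place for weighed crates. Origin: centre of its underside.
- wrench: Steel wrench lying on the table between robot and scale (bystander).
- paint_can: Paint can, 90 mm across, 110 mm tall (bystander).
- screw_jar: Jar, 68 mm across, 85 mm tall (bystander).
- oil_bottle: Red bottle, 60 mm across, 160 mm tall (bystander).
- tape_roll: Orange roll lying flat, 100 mm across, 40 mm tall (bystander).
- timber_offcut: Wooden block 70 x 140 x 45 mm (bystander).

How it is judged:
On the way, in this order (a step that is already met when the one before it is completed fails the run):
1. the yellow crate is off the hook and held clear of it, the empty beam back at its top (distance between yellow_crate_bar and hook_seat above 0.05 m and value of joint beam below 0.006 m), for 0.1 s.
2. the yellow crate stands in the middle of the green board, still held by the fingers (horizontal distance between yellow_crate and mat below 0.055 m and height (world z) of yellow_crate between 0.002 and 0.016 m and angle between yellow_crate's own z axis and vertical below 0.1 rad and linear speed of yellow_crate below 0.05 m/s and contact force between the fingers and yellow_crate above 0.5 N), for 0.1 s.
3. the yellow crate is let go, standing on the board (horizontal distance between yellow_crate and mat below 0.055 m and height (world z) of yellow_crate between 0.002 and 0.016 m and angle between yellow_crate's own z axis and vertical below 0.1 rad and contact force between the fingers and yellow_crate below 0.1 N), for 0.2 s.
4. the blue crate hangs on the hook, off the table (distance between blue_crate_bar and hook_seat below 0.02 m and value of joint beam above 0.015 m and height (world z) of blue_crate above 0.02 m and contact force between blue_crate and scale above 1.5 N), for 0.2 s.
At the end, for the whole second after the job is handed in: Yellow crate upright and still on the green board, centre within 55 mm of its centre; blue crate hanging by its bar on the hook (within 20 mm of the seat), clear of the table, tilt under 0.3 rad, slower than 40 mm/s; pointer below its 15 mm mark and steady (20 mm/s) (all of step 4 and horizontal distance between yellow_crate and mat below 0.055 m and height (world z) of yellow_crate between 0.002 and 0.016 m and angle between yellow_crate's own z axis and vertical below 0.1 rad and linear speed of yellow_crate below 0.03 m/s and angle between blue_crate's own z axis and vertical below 0.3 rad and linear speed of blue_crate below 0.04 m/s and velocity of joint beam between -0.02 and 0.02 m/s); the robot touches nothing.
It fails at once if the pointer jerks: the beam moves faster than 0.25 m/s, up or down (velocity of joint beam above 0.25 m/s or velocity of joint beam below -0.25 m/s).
It fails at once if the beam is driven to its bottom stop (reading over 75 mm) (value of joint beam above 0.075 m).
It fails at once if the blue crate knocks or presses on the scale with over 30 N (contact force between blue_crate and scale above 30 N).
It fails at once if a crate is tipped by more than 0.7 rad (angle between any of yellow_crate, blue_crate's own z axis and vertical above 0.7 rad).
It fails at once if a bystander is moved by more than 40 mm (distance of any of wrench, paint_can, screw_jar, oil_bottle, tape_roll, timber_offcut from where it was at the start of the episode above 0.04 m).
It also fails if it takes over 72 s, if anything falls off the work surface, if the arm or the gripper's body presses on something with over 40 N, if the wrist force passes 120 N, or if a joint passes its speed limit or range.

## Working session

There is one attempt and no reset: what is moved stays moved. The work goes in short steps, Python scripts to look and compute and a tool call to move; the robot and the scene stay as the last step left them, time stands still between calls to the robot, and variables do not carry over. Pictures are saved under pics/ and viewed, about 8 in all and at most 12, crops included, and the job is handed in when it is done.

Besides the shell and the picture viewer there is one more tool, called after ">>>" as name(argument=value, ...) on one line, values as JSON. carry_out: Moves the arm, as the interface text tells. Its arguments: {"type":"object","properties":{"increments":{"type":"array"}},"required":["increments"]}

```bash
mkdir -p pics; cat > h.py <<'E'
import numpy as np, cv2
from scipy.spatial.transform import Rotation as R
from workcell import r
def rot(q):
    q=np.array(q)
    return q if q.shape==(3,3) else R.from_quat([q[1],q[2],q[3],q[0]]).as_matrix()
def ray(f,u,v):
    fl=f["image"].shape[0]/2/np.tan(np.radians(f["vertical_fov"])/2)
    d=rot(f["attitude"])@np.array([(u-f["cx"])/fl,(v-f["cy"])/fl,1.]); return np.array(f["eye"]),d/np.linalg.norm(d)
def onz(f,u,v,z):
    e,d=ray(f,u,v); return e+d*(z-e[2])/d[2]
def proj(f,p):
    fl=f["image"].shape[0]/2/np.tan(np.radians(f["vertical_fov"])/2)
    c=rot(f["attitude"]).T@(np.array(p)-np.array(f["eye"])); return np.array([f["cx"]+fl*c[0]/c[2],f["cy"]+fl*c[1]/c[2]])
def tri(f1,p1,f2,p2):
    e1,d1=ray(f1,*p1);e2,d2=ray(f2,*p2)
    t=np.linalg.lstsq(np.c_[d1,-d2],e2-e1,rcond=None)[0]
    a,b=e1+t[0]*d1,e2+t[1]*d2; return (a+b)/2,np.linalg.norm(a-b)
def save(f,n,box=None,s=1):
    im=f["image"][:,:,::-1]
    if box: im=im[box[1]:box[3],box[0]:box[2]]
    cv2.imwrite("pics/"+n,cv2.resize(im,None,fx=s,fy=s,interpolation=cv2.INTER_CUBIC))
E
python3 - <<'E'
from h import *
for n in("scene","top"):
    f=r.grab_frame(n); save(f,n+"0.png",s=1.25); print(n,f["vertical_fov"],f["cx"],f["cy"],f["eye"],f["attitude"])
print(r.read_state(),r.pinch_z)
E
```

```text
scene 44.789620573410104 316.92758338750144 199.72777493127197 [1.20775425 0.78587381 0.81742423] [-0.16090121  0.26710855  0.83466608 -0.45397836]
top 48.82783832272414 327.08078289249283 199.45971930398028 [ 0.27623344 -0.04389688  1.4814618 ] [ 0.06238038 -0.7026775   0.70562552 -0.06667561]
{'time': 0.1, 'joint_pos': array([-1.240186  ,  0.68992396, -0.19452701,  1.56622642,  0.15729611,
        0.9025054 , -0.21510938]), 'qd': array([-0.00042108, -0.0027327 , -0.0016009 , -0.00150662,  0.00079107,
        0.00016972, -0.0012823 ]), 'joint_torque': array([-3.95151117e-03, -5.28488982e+01, -1.27144206e+00, -1.53834450e+01,
       -5.24724287e-02,  2.01726674e-03,  6.11990254e-05]), 'tool_pos': array([0.1826661 , 0.59711761, 0.23797915]), 'tool_rot': array([-6.77049245e-05,  1.47827241e-01,  9.89012845e-01, -8.33367326e-04]), 'force': array([ 0.35360848,  0.47247721, -0.42122643]), 'moment': array([-0.02731057, -0.03597436,  0.02676586]), 'width': 0.08798116105886057} 0.0187
```

View pics/scene0.png

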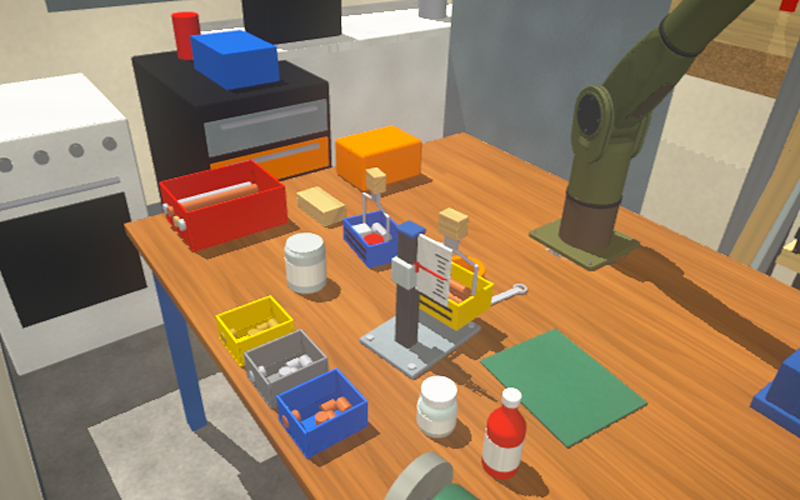

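View pics/top0.png

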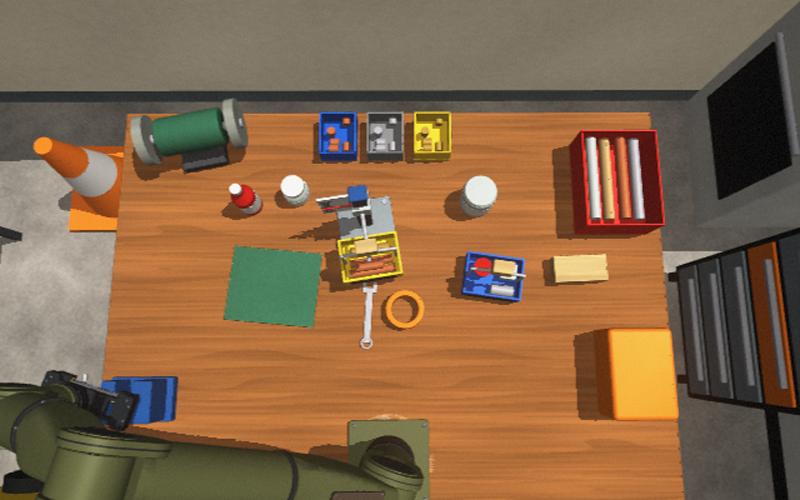

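```bash
python3 - <<'E'
from h import *
f=r.grab_frame("top"); g=r.grab_frame("scene")
a=f["image"][140:260,250:440,::-1]; a=cv2.resize(a,None,fx=4,fy=4,interpolation=cv2.INTER_CUBIC); cv2.imwrite("pics/t1.png",a)
b=g["image"][125:275,260:420,::-1]; b=cv2.resize(b,None,fx=4,fy=4,interpolation=cv2.INTER_CUBIC); cv2.imwrite("pics/s1.png",b)
def mask(f,lo,hi,roi):
    h=cv2.cvtColor(f["image"],cv2.COLOR_RGB2HSV); m=cv2.inRange(h,lo,hi); z=np.zeros_like(m); z[roi[1]:roi[3],roi[0]:roi[2]]=m[roi[1]:roi[3],roi[0]:roi[2]]; return z
for n,lo,hi,roi,z in(("mat",(60,100,40),(85,255,255),(170,190,270,270),.006),("blue",(108,150,60),(125,255,255),(360,190,430,250),.06),("yel",(24,180,120),(32,255,255),(260,180,330,235),.11)):
    m=mask(f,lo,hi,roi); p=np.argwhere(m)[:,::-1]
    w=np.array([onz(f,u,v,z)[:2] for u,v in p]).astype(np.float32)
    c,s,an=cv2.minAreaRect(w); print(n,len(p),c,s,an)
print(proj(f,r.read_state()["tool_pos"]))
E
```

```text
mat 4038 (0.45124107599258423, 0.31247198581695557) (0.23419120907783508, 0.19640280306339264) 84.47765350341797
blue 599 (0.4694598317146301, -0.2719159424304962) (0.14930523931980133, 0.10912711173295975) 81.5973129272461
yel 341 (0.5116897225379944, 0.046946149319410324) (0.10956759005784988, 0.1507365107536316) 8.8910551071167
[ 89.4971615  316.91641722]
```

View pics/t1.png

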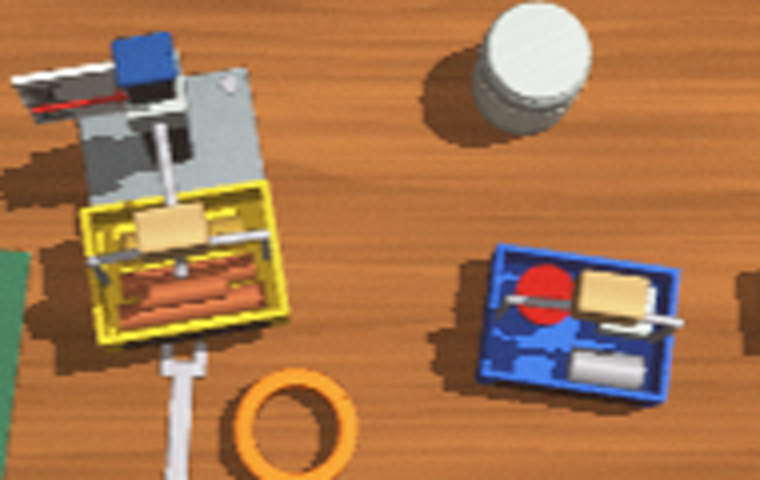

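View pics/s1.png

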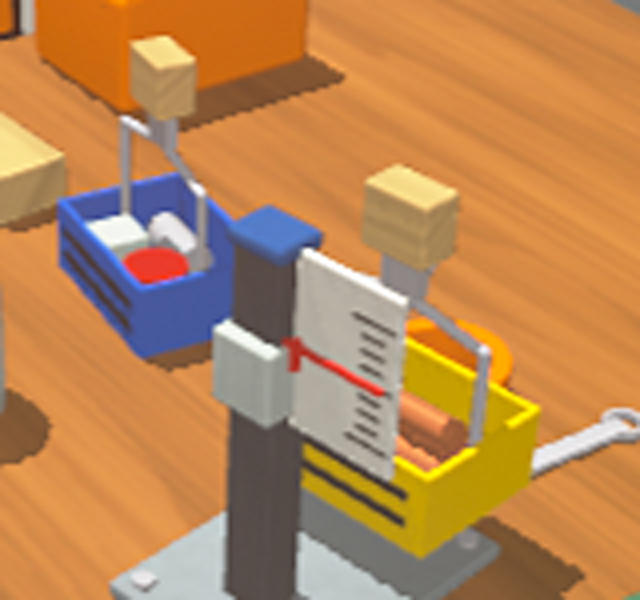

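```bash
python3 - <<'E'
from h import *
f=r.grab_frame("top"); g=r.grab_frame("scene")
T=lambda u,v:(u/4+250,v/4+140); S=lambda u,v:(u/4+260,v/4+125)
print("yel block top",tri(f,T(171,224),g,S(411,186)),onz(f,*T(171,224),.26))
print("blue block top",tri(f,T(615,292),g,S(163,62)),onz(f,*T(615,292),.21))
print("cap",tri(f,T(144,53),g,S(274,228)))
print("tcp in scene",proj(g,r.read_state()["tool_pos"]))
E
```

```text
yel block top (array([0.51176238, 0.04565085, 0.25926884]), np.float64(0.001816917848856513)) [0.51226581 0.04495312 0.26      ]
blue block top (array([ 0.46951208, -0.27576286,  0.20140181]), np.float64(0.005183481152625443)) [ 0.47018453 -0.27596901  0.21      ]
cap (array([0.63072946, 0.0648883 , 0.27871158]), np.float64(0.003105861838807172))
tcp in scene [670.0967073  248.91334615]
```

>>> carry_out(increments=[[[1,0,0,-0.9,-0.85],[1,0,0,-0.9,-0.85],[1,0,0,-0.9,-0.85],[1,0,0,0,-0.7]]])

```text
time: 0.7
tool_pos: [0.1823, 0.5966, 0.3485]
tool_rot: [-0.001, -0.087, 0.996, -0.003]
force: [0.1, 0.9, -0.3]
width: 0.0884
```

```bash
cat >> h.py <<'E'
def to(p,yaw=99.):
    s=r.read_state(); M=rot(s["tool_rot"]); d=M.T@(np.array(p)-s["tool_pos"])
    y=np.degrees(np.arctan2(M[1,1],M[0,1])); tilt=np.degrees(np.arccos(-M[2,2]))
    print("t",round(s["time"],2),"pos",np.round(s["tool_pos"],4),"yaw",round(y,2),"tilt",round(tilt,2),"F",np.round(s["force"],2),"w",round(s["width"],4))
    print("rows tool xyz",np.round(d/.04,2),"spin",round(-(yaw-y)/8,2))
E
python3 -c "
from h import *
to([.512,.046,.32])"
```

```text
t 0.7 pos [0.1823 0.5966 0.3485] yaw 99.98 tilt 0.32 F [ 0.1   0.85 -0.29] w 0.0884
rows tool xyz [ -5.73 -14.98   0.78] spin 0.12
```

>>> carry_out(increments=[[[1,-0.3,-0.8,0,0.1],[1,-0.36,-0.93,0,0],[1,-0.36,-0.93,0,0],[1,-0.36,-0.93,0,0],[1,-0.36,-0.93,0,0],[1,-0.36,-0.93,0,0],[1,-0.36,-0.93,0,0],[1,-0.36,-0.93,0,0],[1,-0.36,-0.93,0,0],[1,-0.36,-0.93,0,0],[1,-0.36,-0.93,0,0],[1,-0.36,-0.93,0,0]]])

```text
time: 1.9
tool_pos: [0.4276, 0.1797, 0.3494]
tool_rot: [-0.0, -0.087, 0.996, 0.001]
force: [1.1, 0.0, 0.3]
width: 0.0882
```

```bash
python3 -c "
from h import *
to([.512,.046,.32])"
```

```text
t 1.9 pos [0.4276 0.1797 0.3494] yaw 99.95 tilt 0.15 F [1.12 0.04 0.27] w 0.0882
rows tool xyz [-1.5  -3.66  0.72] spin 0.12
```

>>> carry_out(increments=[[[1,-0.36,-0.9,0,0.1],[1,-0.36,-0.9,0,0],[1,-0.36,-0.9,0.2,0],[1,-0.3,-0.7,0.2,0],[1,-0.1,-0.3,0.2,0],[1,0,0,0,0],[1,0,0,0,0]]])

```text
time: 2.6
tool_pos: [0.5139, 0.0323, 0.3245]
tool_rot: [0.001, -0.075, 0.997, 0.001]
force: [-0.7, 0.4, 0.4]
width: 0.0878
```

```bash
python3 -c "
from h import *
to([.512,.046,.218])
f=r.grab_frame('top'); save(f,'t2.png',(250,130,350,230),5)"
```

```text
t 2.6 pos [0.5139 0.0323 0.3245] yaw 98.56 tilt 0.11 F [-0.74  0.37  0.43] w 0.0878
rows tool xyz [-0.    0.34  2.66] spin -0.05
```

>>> carry_out(increments=[[[1,0,0.34,0,-0.05],[1,0,0,0.5,0],[1,0,0,0.5,0],[1,0,0,0.5,0],[1,0,0,0.5,0],[1,0,0,0.4,0],[1,0,0,0.2,0]]])

```text
time: 3.35
tool_pos: [0.5102, 0.0674, 0.2229]
tool_rot: [0.006, -0.091, 0.996, 0.006]
force: [0.3, -0.6, 1.1]
width: 0.0878
```

```bash
python3 -c "
from h import *
to([.512,.046,.218])
f=r.grab_frame('scene'); save(f,'s2.png',(300,80,460,260),4.4/1.4)"
```

```text
t 3.35 pos [0.5102 0.0674 0.2229] yaw 100.5 tilt 0.93 F [ 0.32 -0.55  1.12] w 0.0878
rows tool xyz [ 0.05 -0.54  0.12] spin 0.19
```

View pics/s2.png

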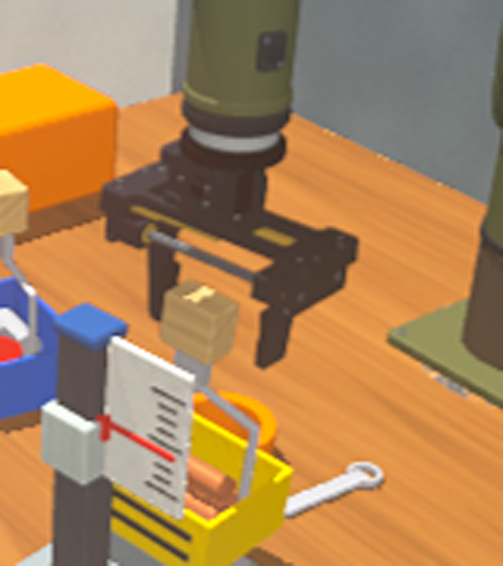

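>>> carry_out(increments=[[[1,0.02,-0.2,0,0.08],[1,0.02,-0.2,0,0.05],[1,0,0,0,0],[1,0,0,0,0]]])

```text
time: 3.8
tool_pos: [0.5117, 0.0531, 0.2243]
tool_rot: [0.007, -0.083, 0.996, 0.007]
force: [0.2, -0.3, 0.4]
width: 0.0878
```

```bash
python3 -c "
from h import *
to([.512,.046,.218])"
```

```text
t 3.8 pos [0.5117 0.0531 0.2243] yaw 99.56 tilt 1.1 F [ 0.23 -0.3   0.42] w 0.0878
rows tool xyz [ 0.02 -0.18  0.16] spin 0.07
```

>>> carry_out(increments=[[[1,0,-0.18,0.12,0.06],[1,0,0,0.04,0],[1,0,0,0,0]]])

```text
time: 4.1
tool_pos: [0.5136, 0.0452, 0.2181]
tool_rot: [0.008, -0.078, 0.997, 0.007]
force: [-0.0, 0.8, 0.3]
width: 0.0876
```

```bash
python3 -c "
from h import *
to([.512,.046,.218])"
```

```text
t 4.1 pos [0.5136 0.0452 0.2181] yaw 98.98 tilt 1.18 F [-0.03  0.84  0.27] w 0.0876
rows tool xyz [0.04 0.03 0.  ] spin -0.0
```

>>> carry_out(increments=[[[0.3,0,0,0,0],[0.2,0,0,0,0],[0.1,0,0,0,0],[-0.1,0,0,0,0],[-1,0,0,0,0],[-1,0,0,0,0],[-1,0,0,0,0]]])

```text
time: 4.8
tool_pos: [0.5136, 0.0452, 0.218]
tool_rot: [0.008, -0.078, 0.997, 0.007]
force: [-0.5, 0.4, 0.0]
width: 0.0499
```

```bash
python3 -c "
from h import *
to([.512,.046,.218])"
```

```text
t 4.8 pos [0.5136 0.0452 0.218 ] yaw 99.0 tilt 1.16 F [-0.54  0.45  0.03] w 0.0499
rows tool xyz [0.04 0.03 0.  ] spin -0.0
```

>>> carry_out(increments=[[[-1,0,0,-0.06,0],[-1,0,0,-0.1,0],[-1,0,0,-0.12,0],[-1,0,0,-0.12,0],[-1,0,0,-0.12,0],[-1,0,0,-0.12,0],[-1,0,0,-0.12,0],[-1,0,0,-0.12,0],[-1,0,0,-0.1,0],[-1,0,0,0,0]]])

```text
time: 5.8
tool_pos: [0.512, 0.0447, 0.2595]
tool_rot: [0.006, -0.079, 0.997, 0.007]
force: [0.1, 0.2, -5.7]
width: 0.0496
```

```bash
python3 -c "
from h import *
to([.512,.046,.295])
f=r.grab_frame('scene'); save(f,'s3.png',(300,80,460,260),3.1)"
```

```text
t 5.8 pos [0.512  0.0447 0.2595] yaw 99.02 tilt 1.07 F [ 0.06  0.23 -5.73] w 0.0496
rows tool xyz [-0.02  0.04 -0.89] spin 0.0
```

View pics/s3.png

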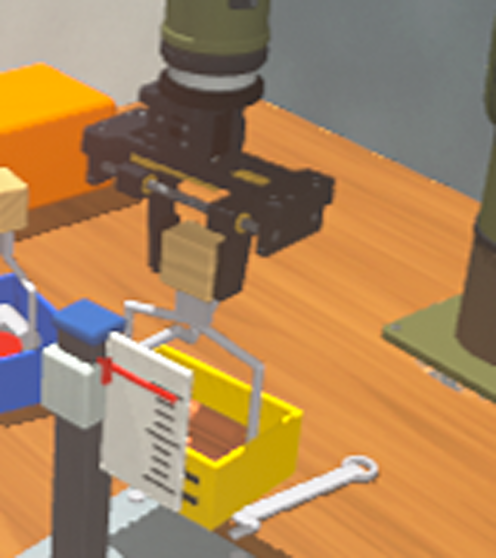

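>>> carry_out(increments=[[[-1,0,0,-0.2,0],[-1,0,0,-0.25,0],[-1,0,0,-0.25,0],[-1,0,0,-0.15,0],[-1,0,0,0,0],[-1,0,0,0,0]]])

```text
time: 6.45
tool_pos: [0.51, 0.0438, 0.2959]
tool_rot: [0.005, -0.079, 0.997, 0.007]
force: [-0.4, -0.2, -5.0]
width: 0.0496
```

```bash
python3 -c "
from h import *
to([.512-.105,.045-.0165,.294])"
```

```text
t 6.45 pos [0.51   0.0438 0.2959] yaw 99.03 tilt 0.93 F [-0.37 -0.17 -5.01] w 0.0496
rows tool xyz [2.6  0.03 0.02] spin 0.0
```

>>> carry_out(increments=[[[-1,0.15,0,0,0],[-1,0.25,0,0,0],[-1,0.3,0,0,0],[-1,0.3,0,0,0],[-1,0.3,0,0,0],[-1,0.3,0,0,0],[-1,0.3,0,0,0],[-1,0.3,0,0,0],[-1,0.25,0,0,0],[-1,0.15,0,0,0],[-1,0,0,0,0]]])

```text
time: 7.55
tool_pos: [0.3928, 0.0249, 0.2926]
tool_rot: [-0.0, -0.079, 0.997, 0.006]
force: [-0.6, 1.1, -6.7]
width: 0.0495
```

```bash
python3 -c "
from h import *
to([.45,.31,.294],85)"
```

```text
t 7.55 pos [0.3928 0.0249 0.2926] yaw 99.05 tilt 0.64 F [-0.64  1.07 -6.65] w 0.0495
rows tool xyz [-2.53  6.81  0.04] spin 1.76
```

>>> carry_out(increments=[[[-1,0,0.25,0,0],[-1,0,0.5,0,0],[-1,0,0.6,0,0],[-1,-0.1,0.6,0,0],[-1,-0.3,0.6,0,0],[-1,-0.3,0.6,0,0],[-1,-0.3,0.6,0,0],[-1,-0.3,0.6,0,0],[-1,-0.3,0.6,0,0],[-1,-0.3,0.6,0,0],[-1,-0.2,0.4,0,0],[-1,-0.1,0.2,0,0]]])

```text
time: 8.75
tool_pos: [0.4445, 0.304, 0.2953]
tool_rot: [0.002, -0.079, 0.997, 0.01]
force: [-0.4, -0.3, -6.1]
width: 0.0496
```

```bash
python3 -c "
from h import *
to([.45,.31,.24],99)"
```

```text
t 8.75 pos [0.4445 0.304  0.2953] yaw 99.07 tilt 1.16 F [-0.35 -0.31 -6.07] w 0.0496
rows tool xyz [-0.15  0.1   1.39] spin 0.01
```

>>> carry_out(increments=[[[-1,-0.1,0.05,0.3,0],[-1,0,0,0.4,0],[-1,0,0,0.4,0],[-1,0,0,0.4,0],[-1,0,0,0.4,0],[-1,0,0,0.3,0],[-1,0,0,0.2,0],[-1,0,0,0.1,0],[-1,0,0,0,0]]])

```text
time: 9.65
tool_pos: [0.4477, 0.3041, 0.1851]
tool_rot: [-0.001, -0.077, 0.997, 0.007]
force: [0.4, -0.9, -6.9]
width: 0.0497
```

```bash
python3 -c "
from h import *
to([.45,.31,.174],99)"
```

```text
t 9.65 pos [0.4477 0.3041 0.1851] yaw 98.83 tilt 0.77 F [ 0.37 -0.89 -6.91] w 0.0497
rows tool xyz [-0.08  0.13  0.28] spin -0.02
```

>>> carry_out(increments=[[[-1,0,0,0.07,0],[-1,0,0,0.06,0],[-1,0,0,0.06,0],[-1,0,0,0.05,0],[-1,0,0,0.05,0],[-1,0,0,0,0]]])

```text
time: 10.25
tool_pos: [0.4489, 0.3065, 0.1767]
tool_rot: [0.002, -0.077, 0.997, 0.009]
force: [-0.2, -0.7, -5.8]
width: 0.0498
```

```bash
python3 -c "
from h import *
to([.45,.31,.174],99)"
```

```text
t 10.25 pos [0.4489 0.3065 0.1767] yaw 98.83 tilt 1.02 F [-0.25 -0.67 -5.83] w 0.0498
rows tool xyz [-0.04  0.08  0.07] spin -0.02
```

>>> carry_out(increments=[[[-1,0,0,0.06,0],[-1,0,0,0.06,0],[-1,0,0,0.06,0],[-1,0,0,0,0]]])

```text
time: 10.65
tool_pos: [0.4487, 0.3088, 0.1759]
tool_rot: [0.004, -0.078, 0.997, 0.01]
force: [0.2, -0.4, -6.5]
width: 0.05
```

```bash
python3 -c "
from h import *
to([.45,.31,.174],99)"
```

```text
t 10.65 pos [0.4487 0.3088 0.1759] yaw 98.92 tilt 1.23 F [ 0.18 -0.43 -6.48] w 0.05
rows tool xyz [-0.04  0.02  0.05] spin -0.01
```

>>> carry_out(increments=[[[-1,0,0,0.1,0],[-1,0,0,0.1,0],[-1,0,0,0.1,0]]])

```text
time: 10.95
tool_pos: [0.449, 0.31, 0.1748]
tool_rot: [0.007, -0.078, 0.997, 0.01]
force: [-9.0, -6.7, 37.1]
width: 0.0498
```

```bash
python3 -c "
from h import *
to([.45,.31,.174],99)"
```

```text
t 10.95 pos [0.449  0.31   0.1748] yaw 98.93 tilt 1.47 F [-9.05 -6.69 37.08] w 0.0498
rows tool xyz [-0.02 -0.01  0.02] spin -0.01
```

>>> carry_out(increments=[[[-1,0,0,0,0],[-1,0,0,0,0]]])

```text
time: 11.15
tool_pos: [0.4494, 0.3104, 0.1761]
tool_rot: [0.009, -0.078, 0.997, 0.011]
force: [-0.2, 1.0, -5.6]
width: 0.0498
```

```bash
python3 -c "
from h import *
to([.45,.31,.174],99)
f=r.grab_frame('scene'); save(f,'s4.png',(340,180,540,370),3)"
```

```text
t 11.15 pos [0.4494 0.3104 0.1761] yaw 98.94 tilt 1.63 F [-0.19  1.05 -5.62] w 0.0498
rows tool xyz [-0.01 -0.01  0.05] spin -0.01
```

View pics/s4.png

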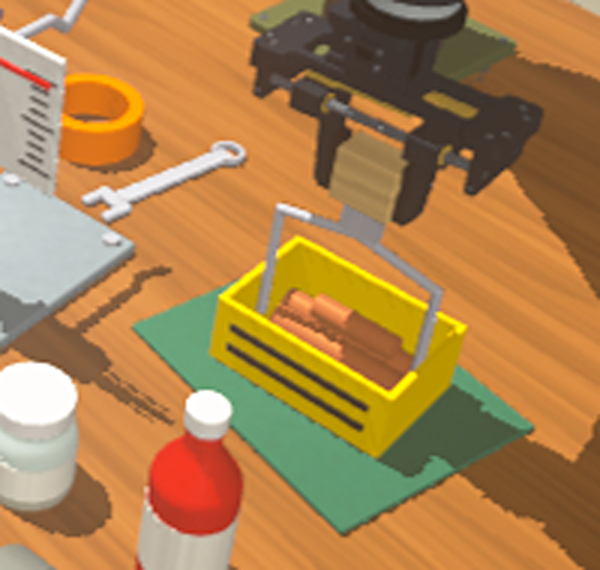

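>>> carry_out(increments=[[[-1,0,0,0.05,0],[-1,0,0,0.05,0],[0.4,0,0,0,0],[1,0,0,0,0],[1,0,0,0,0],[1,0,0,0,0],[1,0,0,0,0]]])

```text
time: 11.9
tool_pos: [0.4516, 0.3128, 0.1747]
tool_rot: [0.011, -0.078, 0.997, 0.013]
force: [0.5, 0.3, -0.2]
width: 0.0869
```

```bash
python3 -c "
from h import *
to([.45,.31,.174],99)"
```

```text
t 11.9 pos [0.4516 0.3128 0.1747] yaw 98.94 tilt 1.9 F [ 0.51  0.29 -0.17] w 0.0869
rows tool xyz [ 0.05 -0.06  0.01] spin -0.01
```

>>> carry_out(increments=[[[1,0,0,-0.4,0],[1,0,0,-0.8,0],[1,0,0,-0.9,0],[1,0,0,-0.9,0],[1,0,0,-0.4,0]]])

```text
time: 12.4
tool_pos: [0.4475, 0.308, 0.3109]
tool_rot: [0.006, -0.078, 0.997, 0.01]
force: [0.2, 0.5, 0.2]
width: 0.0882
```

```bash
python3 -c "
from h import *
to([.47,-.274,.30],81.6)
f=r.grab_frame('top')
h=cv2.cvtColor(f['image'],cv2.COLOR_RGB2HSV); m=cv2.inRange(h,(24,180,120),(32,255,255)); m[:185]=0; m[280:]=0; m[:,:170]=0;m[:,270:]=0
p=np.argwhere(m); w=np.array([onz(f,u,v,.066)[:2] for v,u in p],np.float32); print(len(p),cv2.minAreaRect(w))
"
```

```text
t 12.4 pos [0.4475 0.308  0.3109] yaw 98.97 tilt 1.37 F [0.17 0.45 0.24] w 0.0882
rows tool xyz [  1.71 -14.46  -0.03] spin 2.17
203 ((0.4499354660511017, 0.2886669337749481), (0.10971544682979584, 0.11868433654308319), 9.134724617004395)
```

>>> carry_out(increments=[[[1,0,-0.5,0,0.75],[1,0,-0.9,0,0.75],[1,0,-0.9,0,0.65],[1,0,-0.9,0,0],[1,0,-0.9,0,0],[1,0,-0.9,0,0],[1,0,-0.9,0,0]]])

```text
time: 13.15
tool_pos: [0.4278, 0.0727, 0.3015]
tool_rot: [0.005, 0.073, 0.997, 0.014]
force: [-0.2, -0.2, -0.1]
width: 0.0885
```

```bash
python3 -c "
from h import *
to([.47,-.274,.30],81.6)"
```

```text
t 13.15 pos [0.4278 0.0727 0.3015] yaw 81.62 tilt 1.72 F [-0.16 -0.2  -0.07] w 0.0885
rows tool xyz [-2.31 -8.42 -0.19] spin 0.0
```

>>> carry_out(increments=[[[1,-0.1,-0.9,-0.05,0],[1,-0.25,-0.9,-0.05,0],[1,-0.25,-0.9,0,0],[1,-0.25,-0.9,0,0],[1,-0.25,-0.9,0,0],[1,-0.25,-0.9,0,0],[1,-0.25,-0.9,0,0],[1,-0.2,-0.7,0,0],[1,-0.1,-0.3,0,0],[1,0,0,0,0],[1,0,0,0,0]]])

```text
time: 14.25
tool_pos: [0.4541, -0.2433, 0.2878]
tool_rot: [-0.002, 0.076, 0.997, 0.014]
force: [0.2, 0.7, -0.4]
width: 0.0879
```

```bash
python3 -c "
from h import *
to([.47,-.274,.169],81.6)
f=r.grab_frame('top')
h=cv2.cvtColor(f['image'],cv2.COLOR_RGB2HSV); m=cv2.inRange(h,(24,180,120),(32,255,255)); m[:185]=0; m[280:]=0; m[:,:170]=0;m[:,270:]=0
p=np.argwhere(m); w=np.array([onz(f,u,v,.066)[:2] for v,u in p],np.float32); print(len(p),cv2.minAreaRect(w))
"
```

```text
t 14.25 pos [ 0.4541 -0.2433  0.2878] yaw 81.23 tilt 1.65 F [ 0.19  0.74 -0.45] w 0.0879
rows tool xyz [-0.53 -0.78  2.95] spin -0.05
372 ((0.44710573554039, 0.30838465690612793), (0.10995925217866898, 0.15816691517829895), 8.707698822021484)
```

>>> carry_out(increments=[[[1,-0.25,-0.35,0,-0.05],[1,-0.25,-0.35,0,0],[1,0,0,0.5,0],[1,0,0,0.4,0],[1,0,0,0,0]]])

```text
time: 14.8
tool_pos: [0.4723, -0.2626, 0.2512]
tool_rot: [-0.002, 0.065, 0.998, 0.016]
force: [0.2, -0.2, 0.1]
width: 0.0882
```

```bash
python3 -c "
from h import *
to([.47,-.274,.169],81.6)"
```

```text
t 14.8 pos [ 0.4723 -0.2626  0.2512] yaw 82.58 tilt 1.88 F [ 0.21 -0.17  0.06] w 0.0882
rows tool xyz [ 0.01 -0.36  2.04] spin 0.12
```

>>> carry_out(increments=[[[1,0,-0.3,0,0.1],[1,0,-0.08,0.3,0.03],[1,0,0,0.4,0],[1,0,0,0.4,0],[1,0,0,0.3,0]]])

```text
time: 15.3
tool_pos: [0.473, -0.2763, 0.196]
tool_rot: [0.002, 0.073, 0.997, 0.015]
force: [-0.0, -0.1, 0.4]
width: 0.0883
```

```bash
python3 -c "
from h import *
to([.47,-.274,.169],81.6)"
```

```text
t 15.3 pos [ 0.473  -0.2763  0.196 ] yaw 81.61 tilt 1.72 F [-0.04 -0.09  0.36] w 0.0883
rows tool xyz [0.08 0.02 0.68] spin 0.0
```

>>> carry_out(increments=[[[1,0.04,0.03,0.3,0],[1,0.04,0,0.25,0],[1,0,0,0.1,0],[0.3,0,0,0,0],[0.2,0,0,0,0],[0.1,0,0,0,0],[-0.1,0,0,0,0],[-1,0,0,0,0],[-1,0,0,0,0]]])

```text
time: 16.2
tool_pos: [0.4705, -0.2754, 0.169]
tool_rot: [0.003, 0.074, 0.997, 0.014]
force: [-0.2, -0.7, -3.6]
width: 0.05
```

```bash
python3 -c "
from h import *
to([.47,-.274,.169],81.6)
f=r.grab_frame('scene'); save(f,'s5.png',(250,60,410,240),3.1)"
```

```text
t 16.2 pos [ 0.4705 -0.2754  0.169 ] yaw 81.51 tilt 1.65 F [-0.23 -0.67 -3.59] w 0.05
rows tool xyz [0.02 0.03 0.  ] spin -0.01
```

View pics/s5.png

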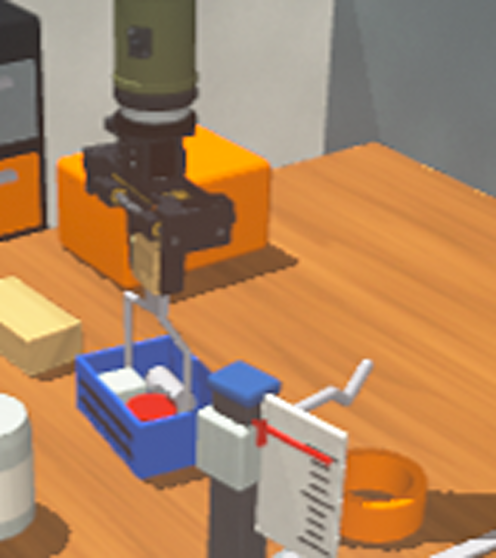

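>>> carry_out(increments=[[[-1,0,0,-0.15,0],[-1,0,0,-0.3,0],[-1,0,0,-0.5,0],[-1,0,0,-0.6,0],[-1,0,0,-0.6,0],[-1,0,0,-0.6,0],[-1,0,0,-0.4,0],[-1,0,0,-0.2,0]]])

```text
time: 17.05
tool_pos: [0.4636, -0.2758, 0.3066]
tool_rot: [-0.005, 0.074, 0.997, 0.018]
force: [0.7, 0.3, -7.4]
width: 0.05
```

```bash
python3 -c "
from h import *
to([.395,-.08,.30],99)"
```

```text
t 17.05 pos [ 0.4636 -0.2758  0.3066] yaw 81.55 tilt 2.12 F [ 0.71  0.29 -7.39] w 0.05
rows tool xyz [2.41 4.58 0.35] spin -2.18
```

>>> carry_out(increments=[[[-1,0.2,0.3,0,0],[-1,0.3,0.55,0,-0.3],[-1,0.3,0.6,0,-0.4],[-1,0.3,0.6,0,-0.4],[-1,0.3,0.6,0,-0.4],[-1,0.3,0.6,0,-0.4],[-1,0.2,0.6,0,-0.2],[-1,0.1,0.3,0,-0.1],[-1,0,0.1,0,0]]])

```text
time: 17.95
tool_pos: [0.3769, -0.0992, 0.3131]
tool_rot: [-0.005, -0.085, 0.996, 0.018]
force: [-0.2, 0.2, -6.4]
width: 0.0496
```

```bash
python3 -c "
from h import *
to([.402,.028,.298],99)"
```

```text
t 17.95 pos [ 0.3769 -0.0992  0.3131] yaw 99.74 tilt 2.16 F [-0.22  0.21 -6.44] w 0.0496
rows tool xyz [-1.16  3.01  0.48] spin 0.09
```

>>> carry_out(increments=[[[-1,-0.1,0.3,0.05,0.05],[-1,-0.2,0.5,0.1,0.04],[-1,-0.2,0.5,0.1,0],[-1,-0.2,0.5,0.1,0],[-1,-0.15,0.5,0.05,0],[-1,-0.1,0.3,0,0],[-1,0,0.2,0,0],[-1,0,0,0,0],[-1,0,0,0,0]]])

```text
time: 18.85
tool_pos: [0.4044, 0.0148, 0.3004]
tool_rot: [-0.003, -0.07, 0.997, 0.016]
force: [0.3, -0.2, -7.5]
width: 0.0495
```

```bash
python3 -c "
from h import *
to([.402,.028,.298],99)
f=r.grab_frame('scene'); g=r.grab_frame('top')
a=cv2.resize(f['image'][60:240,300:460,::-1],(480,540),interpolation=cv2.INTER_CUBIC)
b=cv2.resize(g['image'][140:275,240:320,::-1],(320,540),interpolation=cv2.INTER_CUBIC)
cv2.imwrite('pics/b6.png',np.hstack([a,b]))"
```

```text
t 18.85 pos [0.4044 0.0148 0.3004] yaw 98.06 tilt 1.81 F [ 0.26 -0.15 -7.53] w 0.0495
rows tool xyz [0.01 0.33 0.07] spin -0.12
```

View pics/b6.png

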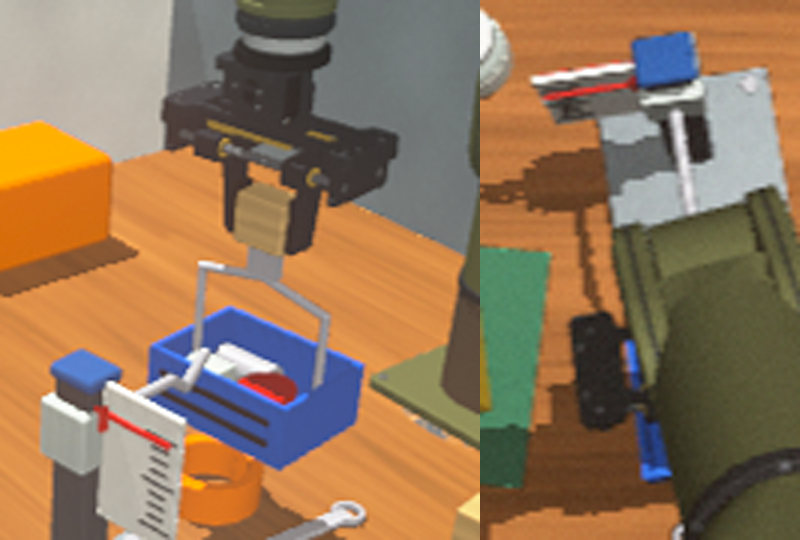

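>>> carry_out(increments=[[[-1,0,0.15,0.05,-0.08],[-1,0,0.15,0,-0.04],[-1,0,0.03,0,0],[-1,0,0,0,0]]])

```text
time: 19.35
tool_pos: [0.4017, 0.0273, 0.2986]
tool_rot: [-0.003, -0.078, 0.997, 0.015]
force: [-0.3, -0.5, -6.8]
width: 0.0499
```

```bash
python3 -c "
from h import *
to([.5125,.0455,.297],99)"
```

```text
t 19.35 pos [0.4017 0.0273 0.2986] yaw 98.89 tilt 1.78 F [-0.31 -0.48 -6.76] w 0.0499
rows tool xyz [-2.81  0.02  0.03] spin -0.01
```

>>> carry_out(increments=[[[-1,-0.12,0,0,0],[-1,-0.2,0,0,0],[-1,-0.25,0,0,0],[-1,-0.25,0,0,0],[-1,-0.25,0,0,0],[-1,-0.25,0,0,0],[-1,-0.25,0,0,0],[-1,-0.15,0,0,0],[-1,0,0,0,0]]])

```text
time: 20.25
tool_pos: [0.4777, 0.0387, 0.2978]
tool_rot: [-0.002, -0.077, 0.997, 0.015]
force: [0.5, 0.3, -6.7]
width: 0.05
```

```bash
python3 -c "
from h import *
to([.5125,.0455,.297],99)"
```

```text
t 20.25 pos [0.4777 0.0387 0.2978] yaw 98.84 tilt 1.78 F [ 0.53  0.27 -6.74] w 0.05
rows tool xyz [-0.89  0.03  0.02] spin -0.02
```

>>> carry_out(increments=[[[-1,-0.2,0.01,0,0],[-1,-0.25,0.01,0,0],[-1,-0.25,0,0,0],[-1,-0.15,0,0,0],[-1,0,0,0,0],[-1,0,0,0,0]]])

```text
time: 20.85
tool_pos: [0.5133, 0.0451, 0.2972]
tool_rot: [-0.003, -0.077, 0.997, 0.015]
force: [-0.2, 0.3, -6.6]
width: 0.0498
```

```bash
python3 -c "
from h import *
to([.5125,.0455,.26],99)
f=r.grab_frame('scene'); save(f,'s7.png',(320,60,460,240),3.2)
"
```

```text
t 20.85 pos [0.5133 0.0451 0.2972] yaw 98.84 tilt 1.78 F [-0.21  0.26 -6.63] w 0.0498
rows tool xyz [ 0.01 -0.02  0.93] spin -0.02
```

View pics/s7.png

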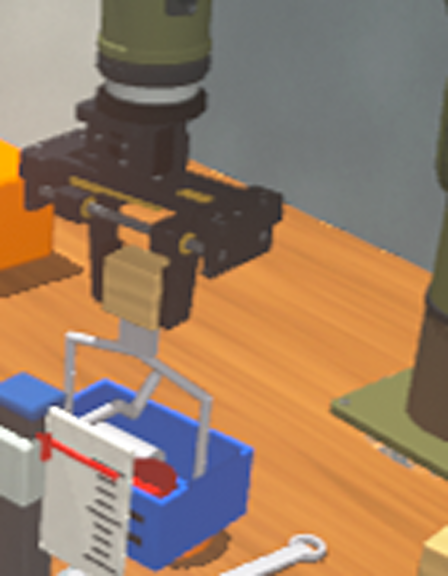

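>>> carry_out(increments=[[[-1,0,0,0.1,0],[-1,0,0,0.15,0],[-1,0,0,0.15,0],[-1,0,0,0.15,0],[-1,0,0,0.12,0],[-1,0,0,0.1,0],[-1,0,0,0.08,0]]])

```text
time: 21.6
tool_pos: [0.5115, 0.0457, 0.2601]
tool_rot: [-0.004, -0.077, 0.997, 0.015]
force: [1.0, 0.2, -7.3]
width: 0.0495
```

```bash
python3 -c "
from h import *
to([.5125,.0455,.256],99)"
```

```text
t 21.6 pos [0.5115 0.0457 0.2601] yaw 98.83 tilt 1.78 F [ 0.97  0.19 -7.31] w 0.0495
rows tool xyz [-0.02 -0.01  0.1 ] spin -0.02
```

>>> carry_out(increments=[[[-1,-0.02,0,0.08,0],[-1,0,0,0.08,0],[-1,0,0,0.08,0],[-1,0,0,0.08,0],[-1,0,0,0.08,0],[-1,0,0,0.08,0],[-1,0,0,0.08,0],[-1,0,0,0.08,0]]])

```text
time: 22.4
tool_pos: [0.5128, 0.0462, 0.2335]
tool_rot: [-0.003, -0.077, 0.997, 0.015]
force: [-1.1, -0.3, -3.1]
width: 0.05
```

```bash
python3 -c "
from h import *
to([.5125,.0455,.209],99)"
```

```text
t 22.4 pos [0.5128 0.0462 0.2335] yaw 98.79 tilt 1.71 F [-1.12 -0.28 -3.1 ] w 0.05
rows tool xyz [ 0.01 -0.03  0.61] spin -0.03
```

>>> carry_out(increments=[[[-1,0,0,0.08,0],[-1,0,0,0.08,0],[-1,0,0,0.08,0],[-1,0,0,0.08,0],[-1,0,0,0.08,0],[-1,0,0,0.06,0],[-1,0,0,0,0],[-1,0,0,0,0]]])

```text
time: 23.2
tool_pos: [0.5129, 0.0463, 0.2141]
tool_rot: [-0.003, -0.076, 0.997, 0.014]
force: [-1.7, -0.0, -1.2]
width: 0.05
```

```bash
python3 -c "
from h import *
import numpy as np
to([.5125,.0455,.209],99)
F=[]
for i in range(4): r.grab_frame('top'); F.append(r.read_state()['force'])
print(np.mean(F,0),np.round(F,2))"
```

```text
t 23.2 pos [0.5129 0.0463 0.2141] yaw 98.76 tilt 1.66 F [-1.67 -0.   -1.17] w 0.05
rows tool xyz [ 0.01 -0.02  0.13] spin -0.03
[-1.6528034  -1.10829781 -0.85181812] [[-1.62 -2.22 -0.47]
 [-1.55 -0.27 -1.01]
 [-1.95 -0.63 -1.14]
 [-1.5  -1.32 -0.79]]
```

>>> carry_out(increments=[[[-1,0.04,0,0.06,0],[-1,0.04,0,0.06,0],[-1,0,0,0.04,0],[-1,0,0,0,0],[-1,0,0,0,0]]])

```text
time: 23.9
tool_pos: [0.5125, 0.0462, 0.2084]
tool_rot: [0.001, -0.076, 0.997, 0.015]
force: [-0.8, -1.5, 1.3]
width: 0.0495
```

```bash
python3 -c "
from h import *
import numpy as np
to([.5125,.0455,.209],99)
F=[]
for i in range(6): r.grab_frame('top'); F.append(r.read_state()['force'])
print(np.mean(F,0),r.read_state()['moment'])"
```

```text
t 23.9 pos [0.5125 0.0462 0.2084] yaw 98.74 tilt 1.67 F [-0.76 -1.5   1.34] w 0.0495
rows tool xyz [ 0.   -0.02 -0.02] spin -0.03
[ 0.08866543 -1.02881226 -0.00613491] [-0.32842049  0.0812991   0.0258989 ]
```

>>> carry_out(increments=[[[0.3,0,0,0,0],[0.6,0,0,0,0],[1,0,0,0,0],[1,0,0,0,0]]])

```text
time: 24.6
tool_pos: [0.5131, 0.0479, 0.2087]
tool_rot: [0.002, -0.077, 0.997, 0.016]
force: [-0.4, 0.1, 0.0]
width: 0.079
```

```bash
python3 -c "
from h import *
to([.5125,.0455,.209],99)
f=r.grab_frame('scene'); save(f,'s8.png',(320,60,460,260),3)"
```

```text
t 24.6 pos [0.5131 0.0479 0.2087] yaw 98.81 tilt 1.8 F [-0.43  0.15  0.03] w 0.079
rows tool xyz [ 0.02 -0.06 -0.01] spin -0.02
```

View pics/s8.png

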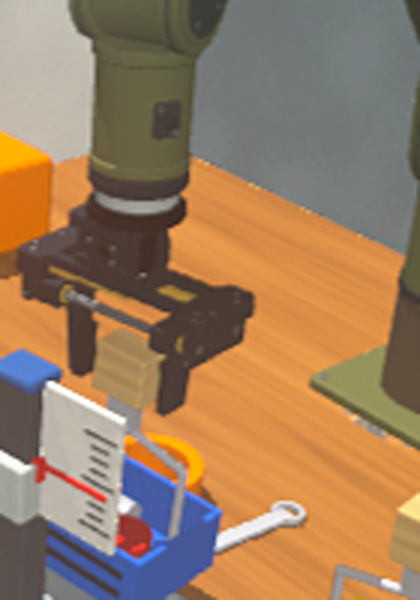

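Blue hangs, fingers are free of the block (about (125,365)). I retreat straight up, then towards the robot.

>>> carry_out(increments=[[[1,0,-0.04,0,0],[1,0,0,-0.15,0],[1,0,0,-0.3,0],[1,0,0,-0.5,0],[1,0,0,-0.6,0],[1,0,0,-0.6,0],[1,0,0,-0.6,0],[1,0,0,-0.2,0],[1,0.2,0,0,0],[1,0.5,0,0,0],[1,0.5,0,0,0],[1,0.2,0,0,0]]])

```text
time: 25.85
tool_pos: [0.4533, 0.0331, 0.3297]
tool_rot: [-0.001, -0.077, 0.997, 0.016]
force: [-0.5, -0.4, -0.2]
width: 0.0882
```

>>> carry_out(increments=[[[1,0,0,0,0],[1,0,0,0,0],[1,0,0,0,0],[1,0,0,0,0],[1,0,0,0,0],[1,0,0,0,0],[1,0,0,0,0],[1,0,0,0,0],[1,0,0,0,0],[1,0,0,0,0],[1,0,0,0,0],[1,0,0,0,0]]])

```text
time: 27.05
tool_pos: [0.4542, 0.0334, 0.328]
tool_rot: [-0.001, -0.077, 0.997, 0.016]
force: [0.2, -0.5, -0.0]
width: 0.0878
```

```bash
python3 -c "
from h import *
to([.5125,.0455,.209],99)
f=r.grab_frame('scene'); save(f,'s9.png',(240,60,560,360),2)
for i in range(10): g=r.grab_frame('scene')
d=cv2.absdiff(f['image'][150:300,300:420],g['image'][150:300,300:420]); print('diff px',(d.max(2)>25).sum())"
```

```text
t 27.05 pos [0.4542 0.0334 0.328 ] yaw 98.82 tilt 1.86 F [ 0.19 -0.45 -0.05] w 0.0878
rows tool xyz [-1.49 -0.02  2.98] spin -0.02
diff px 0
```

View pics/s9.png

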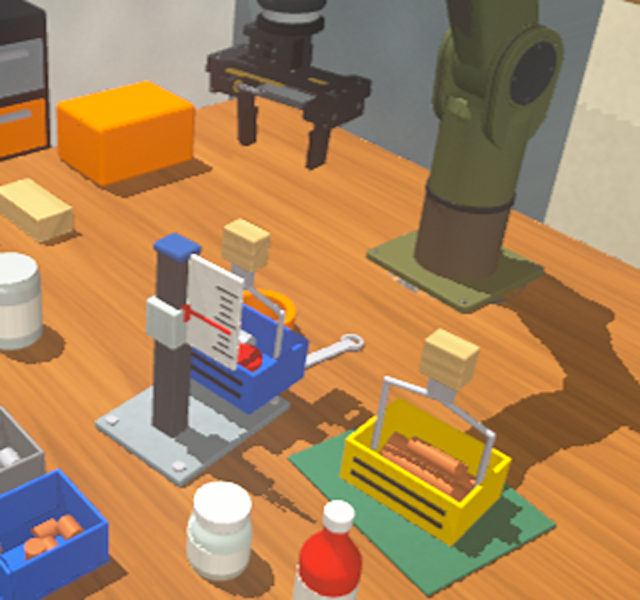

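Blue hangs still at the hook (block at (245,245)), pointer at rest; yellow stands on the board (crate at (425,465)); robot clear.

```bash
python3 -c "
from workcell import r
print(r.close_job())"
```

```text
the job is handed in; nothing more can be done
None
```

I moved the yellow crate from the hook to the green board and hung the blue crate on the hook. The job was handed in at about 27.6 s of the 72 s allowed, and no verdict was reported.

**Yellow crate:** I raised it at about 0.05 m/s so the hook followed it up to its stop, then drew it off and set it on the board. I let go only once it stood there. The camera put its centre about 5 mm from the board's centre, and it looked upright.

**Blue crate:** I lowered it onto the hook at about 0.03 m/s until the wrist carried no vertical load, then released it and backed the gripper off. Two scene pictures 0.5 s apart showed no change around the scale, so the crate and pointer were still. The reading was about 48 mm, worked out from the arm's height, not read off the pointer.

**What went less well:**
- While setting the yellow crate down, the wrist force briefly reached about 37 N. It rebounded about 1 mm before I released it.
- The tool had drifted by up to 2° of tilt.
- I did not measure the pointer's speed while it was moving, and judged it only from the arm's speed.
- No bystander was seen to have moved in the pictures, but I did not measure their positions.

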